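# Set the drip-watering regulator to its mark and slide the lock hood over it

### The arm

A 6-joint arm with a two-finger parallel gripper is mounted at the origin on the work surface. World frame = base frame: x ahead of the robot, y to its left, z up, the work surface at z = 0. Lengths are in m, angles in rad, forces in N, time in s.
With the tool pointing down it reaches from about 0.3 to 0.875 m from the base axis. Payload 6.4 kg.
Tool frame: the origin (TCP) lies at the very end of the fingers, on their centre line; the grasp point (between the pads) lies 19 mm behind it (manip.grip_point_offset is the distance from the TCP to the grasp point, in m); z points along the fingers, x is the direction in which the jaws open and shut, and the axes are right-handed (so a half turn about z gives the same grasp; the last joint's range is limited). The gripper opens to 88 mm and grips with 3 to 60 N. Pads are 18 mm wide; open, the fingers measure 123 mm over their backs; the gripper's body (75 mm by 187 mm) begins 45 mm behind the grasp point.
Start: joints at [-1.363, 0.181, 1.607, -0, 1.354, -0.206], TCP at [0.231, -0.526, 0.239] pointing down, gripper open.
Joint ranges: [-2.99, 2.99], [-0.89, 2.07], [0.3, 2.58], [-1.14, 4.28], [0, 2.63], [-3.12, 3.12]. Speed limits (rad/s): [2.57, 2.57, 3.01, 3.14, 3.14, 3.14].

### API

Orientations are given as a rotation vector (axis times angle).
In Python, from workcell import manip, kinematics, monitor, imaging, job gives the robot as it stands. The module is installed in compiled form; this text tells all that it offers. Calls block until the motion is done:
- manip.goto(position, orientation): joint-space move of the TCP to a pose.
- manip.move_linear(position, attitude=None, velocity=0.15): straight line of the TCP; attitude=None keeps the orientation; velocity is the mean speed in m/s.
- manip.move_j(angles): joint-space move.
- manip.let_go() and manip.gripper_close(f_grip=None): open the fingers fully, or close them until they stop; f_grip is the grip in N (None keeps the last).
- manip.dwell(seconds).
- kinematics.ik(position, orientation): joint angles nearest the present ones, or None.
- monitor.get_state(): the state.
- imaging.capture(name): name is "scene" or "side" or "wrist"; returns a dict with "img" (384x512x3 uint8, red, green, blue), "range_z" (384x512 float32, m along the optical axis (not along the pixel's ray), 0 where there is no reading), "fov_y" (degrees; the focal length in pixels is half the picture's height over the tangent of half this angle, whatever the lens; pixels are square), "cx", "cy" (the principal point, pixels), "world_to_cam" (4x4, takes a point from world to camera coordinates). Camera axes: x right, y down, z forward; pixel columns grow to the right and rows downward; lengths in m; the calibration is good to about 2 mm. A picture is of the moment at which its call begins.
A pose or a line that the arm cannot do raises manip.MotionError and nothing moves.
- job.finish_job(): hands the job in, once; it reports no verdict.
Trained networks look in the newest picture that a camera, given by its name, has taken for a name from the list of things; names that differ only in an ending like _2 or _b are one class to them, and where a whole thing is asked for, a point or a joint stands for the part that bears it (a point fixed in the world has none). Each returns a list of dicts, best first, with "conf" (0 to 1); they miss things now and then, are a little off and sometimes report something else, mostly with a low value. They report only what shows in the picture. A call takes as long as a camera call.
- imaging.spot_in(camera, label): "position" ([column, row] in pixels, amid what is visible of it).
- imaging.cut_out(camera, label): "region" (384x512 bool, what is visible of it) and "position" ([column, row] in pixels, amid what is visible of it).
- imaging.place_of(camera, label): "position" ([column, row] in pixels: a listed point, or the origin of a listed thing).
The state is a dict: "clock": time; "joint_pos": joint angles; "joint_vel": joint speeds; "effort": joint torques, N m; "ee_pos": TCP position; "ee_rot": TCP orientation; "contact_force": force on the tool from outside, world axes, zero at the start; "moment": the same for the moment, N m; "grip_width": finger opening in m.
Only numpy, scipy, OpenCV 4.12 (cv2) and the standard library are available. Lean on these libraries where they do the work, as an engineer would, in place of code of your own. Each camera call takes 0.05 s, during which the arm holds its last target.

### The job

Two drip-watering regulators lie on the balcony shelf; one has a sliding metal lock hood, the other has none. On the one with the hood, turn the knob until its pointer nose faces the mark on the ring around it, then slide the lock hood fully home over the knob. Leave the knob of the other regulator as it is.

Things in the scene. Friction and masses are not known exactly. Their poses are not given: they have to be found in the camera images.
- knob_grip (a point): (All in mm.) Knob to set, on the long grey housing (110x230x14) that carries the hood: black disc 56 across, on it an upright grip bar 46 long, 14 thick, 28 high. Point: on the vertical turning axis, 42 above table, 18 above disc, 10 below bar top. x axis along bar to the end with the white nose. Friction 0.05 N m, stays put; needs up to 85 deg counter-clockwise from above (one grasp).
- mark (a point): (All in mm.) Mark for this knob: dark steel tooth 10x9, 9 high, on the thin fixed steel ring around the knob (housing fixed too). Point: top of tooth, 37 out from the knob's axis, 23 above table; x axis points outward from that axis. The knob is set when its nose points along the line from its axis to the tooth.
- lock_grip (a point): (All in mm.) Fin on the lock hood (aluminium box 90 mm wide, 88 long, top 59 above table, open towards the knob), parked 115-130 mm from the knob. Fin: black plate 44 long across the travel (x axis), 12 thick, top 88 above table. Point: hood centre, 78 above table. Slides level and straight to the knob's axis, about 2 N, stays put; home at its stop the point is over the axis.
- spare_tip (a point): Pointer nose of the second regulator's knob, to be left alone: same knob and ring on a shorter grey housing (110x120 mm) with no hood. Point: at the nose, 31 mm out from that knob's axis, 21 mm above table; x axis outward.

How it is judged:
By the outcome, as a careful person would: the job done as asked, in the order asked, and still so for the second after the job is handed in, with the robot touching nothing.
It also fails if it takes over 48 s, if anything falls off the work surface, if the arm or the gripper's body presses on something with over 40 N, if the wrist force passes 120 N, or if a joint passes its speed limit or range.

## Working session

There is one attempt and no reset: what is moved stays moved. The work goes in short steps, each a Python script; the robot and the scene stay as the last script left them, time stands still between calls to the robot, and variables do not carry over. Pictures are saved under pics/ and viewed, and the job is handed in when it is done.

```bash
mkdir -p pics; cat > h.py <<'E'
import numpy as np, cv2
from workcell import manip, kinematics, monitor, imaging, job
from scipy.spatial.transform import Rotation as R
def cam(c):
    f=192/np.tan(np.radians(c["fov_y"])/2); T=np.array(c["world_to_cam"]); return f,T
def proj(c,p):
    f,T=cam(c); q=T[:3,:3]@np.array(p)+T[:3,3]; return np.array([c["cx"]+f*q[0]/q[2], c["cy"]+f*q[1]/q[2]])
def onz(c,px,z):
    f,T=cam(c); d=T[:3,:3].T@np.array([(px[0]-c["cx"])/f,(px[1]-c["cy"])/f,1]); o=-T[:3,:3].T@T[:3,3]
    return o+d*(z-o[2])/d[2]
def cloud(c):
    f,T=cam(c); z=c["range_z"]; v,u=np.mgrid[:384,:512]
    P=np.stack([(u-c["cx"])/f*z,(v-c["cy"])/f*z,z],-1); W=(P-T[:3,3])@T[:3,:3]; W[z<=0]=np.nan; return W
def down(phi): # jaw x axis at angle phi
    return R.from_matrix(np.array([[np.cos(phi),np.sin(phi),0],[np.sin(phi),-np.cos(phi),0],[0,0,-1]]).T).as_rotvec()
def save(c,n,pts=()):
    im=cv2.cvtColor(c["img"],cv2.COLOR_RGB2BGR).copy()
    im=cv2.resize(im,(768,576))
    for p in pts: cv2.circle(im,tuple(int(x*1.5) for x in p),4,(0,0,255),1)
    cv2.imwrite("pics/"+n+".png",im)
H=dict(knob_grip=.042,mark=.023,lock_grip=.078,spare_tip=.021)
E
python3 - <<'E'
from h import *
for n in("scene","side","wrist"):
    c=imaging.capture(n); pts=[]
    f,T=cam(c); print(n,"cam at",(-T[:3,:3].T@T[:3,3]).round(3),round(f))
    for l,z in H.items():
        for d in imaging.place_of(n,l)[:3]:
            pts.append(d["position"]); print(n,l,np.round(d["position"],1),round(d["conf"],2),onz(c,d["position"],z).round(4))
    save(c,n+"0",pts)
print(monitor.get_state()["clock"])
E
```

```text
scene cam at [ 0.979 -0.37   0.75 ] 406
scene knob_grip [176.  256.8] 0.66 [ 0.5728 -0.2215  0.042 ]
scene mark [188.  274.9] 0.67 [ 0.6112 -0.2238  0.023 ]
scene lock_grip [229.6 220.6] 0.55 [ 0.5986 -0.1019  0.078 ]
scene spare_tip [320.9 175.8] 0.75 [0.6146 0.1627 0.021 ]
side cam at [ 0.585 -0.44   0.61 ] 351
side knob_grip [243.8 300. ] 0.94 [ 0.5698 -0.2268  0.042 ]
side mark [264.5 304. ] 0.89 [ 0.6039 -0.228   0.023 ]
side lock_grip [256.9 223.3] 0.78 [ 0.5964 -0.1026  0.078 ]
side spare_tip [262.1 143.9] 0.8 [0.6188 0.1538 0.021 ]
side spare_tip [242.6 300. ] 0.59 [ 0.5672 -0.2188  0.021 ]
wrist cam at [ 0.298 -0.497  0.384] 346
0.75
```

View pics/scene0.png

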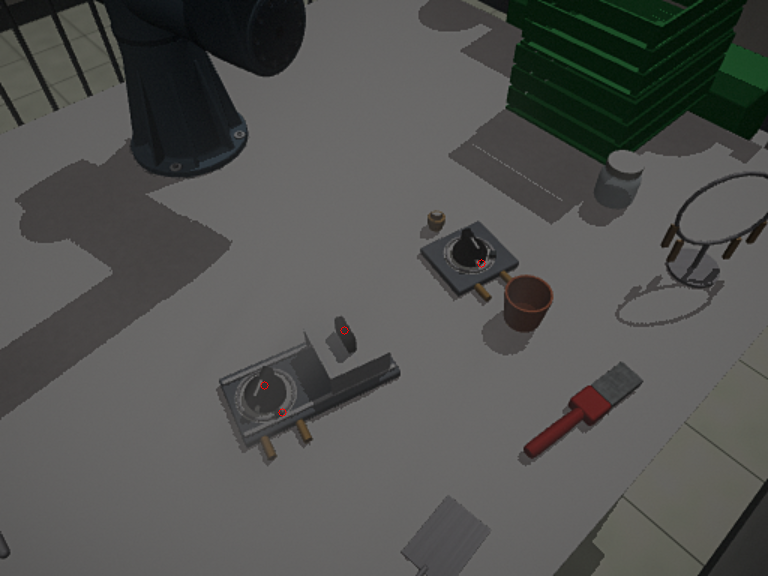

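View pics/side0.png

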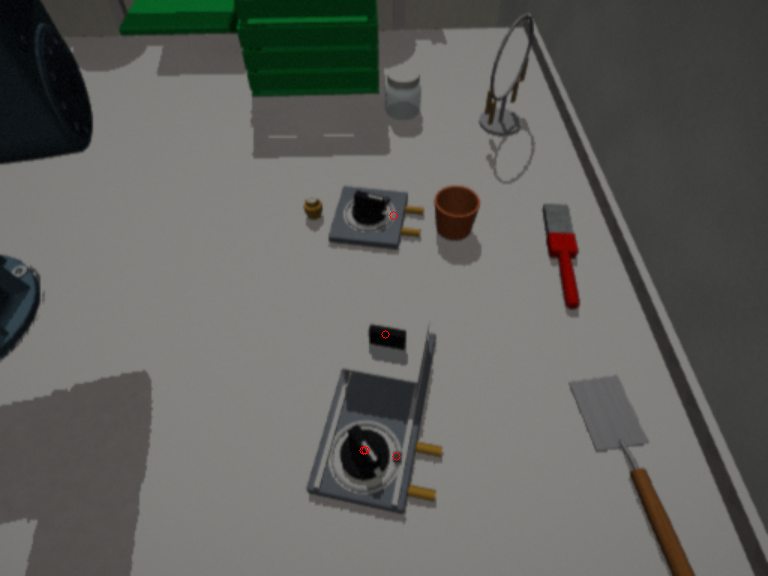

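```bash
python3 - <<'E'
from h import *
a=imaging.capture("scene")["img"]; b=imaging.capture("side")["img"]
A=cv2.resize(a[220:320,130:280],(750,500),interpolation=cv2.INTER_CUBIC); B=cv2.resize(b[205:345,195:305],(440,560),interpolation=cv2.INTER_CUBIC)
cv2.imwrite("pics/za.png",np.clip(A[:,:,::-1]*1.5,0,255)); cv2.imwrite("pics/zb.png",np.clip(B[:,:,::-1]*1.5,0,255))
# try view pose above
for ang in np.radians(np.arange(0,360,45)):
    print(ang.round(2),kinematics.ik([.58,-.22,.30],down(ang)))
E
```

```text
0.0 [-5.53605774e-01  2.38138309e-01  1.41545893e+00 -4.44089210e-16
  1.48799542e+00 -5.53605774e-01]
0.79 [-5.53605774e-01  2.38138309e-01  1.41545893e+00 -4.44089210e-16
  1.48799542e+00 -1.33900394e+00]
1.57 [-5.53605774e-01  2.38138309e-01  1.41545893e+00 -4.44089210e-16
  1.48799542e+00 -2.12440210e+00]
2.36 [-0.55360577  0.23813831  1.41545893  0.          1.48799542 -2.90980026]
3.14 [-0.55360577  0.23813831  1.41545893  0.          1.48799542  2.58798688]
3.93 [-5.53605774e-01  2.38138309e-01  1.41545893e+00 -8.88178420e-16
  1.48799542e+00  1.80258872e+00]
4.71 [-0.55360577  0.23813831  1.41545893  0.          1.48799542  1.01719055]
5.5 [-5.53605774e-01  2.38138309e-01  1.41545893e+00 -4.44089210e-16
  1.48799542e+00  2.31792390e-01][ WARN:0@1.845] global loadsave.cpp:1063 imwrite_ Unsupported depth image for selected encoder is fallbacked to CV_8U.
```

View pics/za.png

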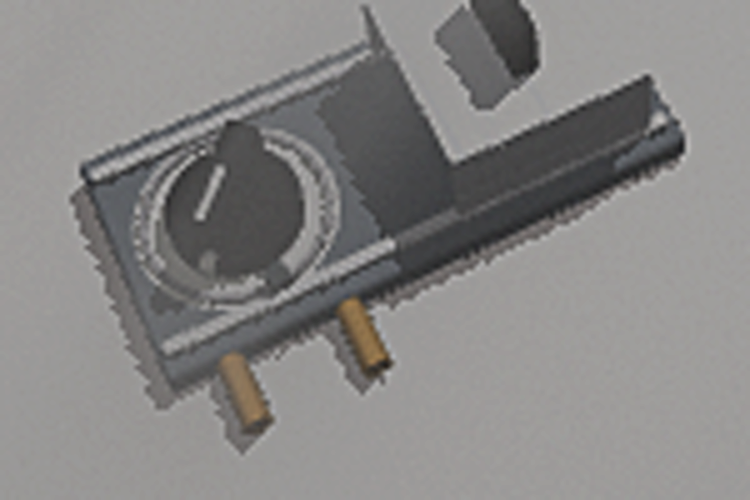

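View pics/zb.png

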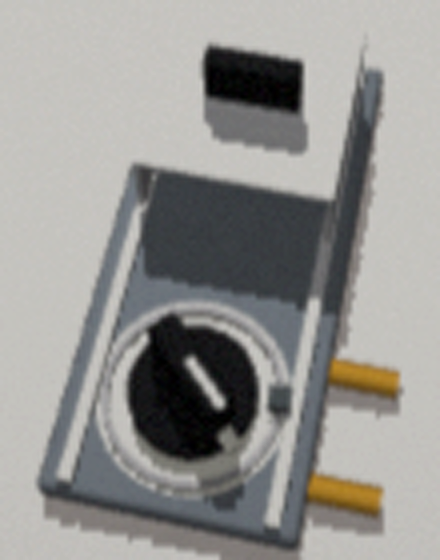

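```bash
python3 - <<'E'
from h import *
c=imaging.capture("side")
k=np.array([.5705,-.2255]); n=onz(c,(252,315),.021)[:2]; m=onz(c,(265.3,304),.023)[:2]
an=np.arctan2(*(n-k)[::-1]); am=np.arctan2(*(m-k)[::-1]); print(n,m,np.degrees([an,am]),np.linalg.norm(n-k),np.linalg.norm(m-k))
for phi in (an+np.pi/2,an-np.pi/2):
    for e in (0,am-an): 
        q=kinematics.ik([k[0],k[1],.03],down(phi+e)); print(phi+e,q)
phi=an+np.pi/2
phi=an-np.pi/2 if kinematics.ik([k[0],k[1],.03],down(phi))[5]<-1.2 else phi
t=k+np.array([0.01,.02])-.073*np.array([-np.sin(phi),np.cos(phi)])
manip.goto([t[0],t[1],.21],down(phi))
c=imaging.capture("wrist");pts=[]
for l,z in H.items():
    for d in imaging.place_of("wrist",l)[:3]:
        pts.append(d["position"]); print(l,np.round(d["position"],1),round(d["conf"],2),onz(c,d["position"],z).round(4))
save(c,"w1",pts);save(c,"w1c"); np.save("w1.npy",c,allow_pickle=True)
print(monitor.get_state()["clock"],monitor.get_state()["joint_pos"])
E
```

```text
[ 0.58232749 -0.24466489] [ 0.60526723 -0.22803681] [-58.31945706  -4.17322611] 0.022520718043689342 0.03485965547828159
0.5529297831125692 [-5.69648821e-01  5.19358273e-01  1.62849069e+00 -8.88178420e-16
  9.93743694e-01 -1.12257860e+00]
1.4979597908130051 [-5.69648821e-01  5.19358273e-01  1.62849069e+00 -4.44089210e-16
  9.93743694e-01 -2.06760861e+00]
-2.588662870477224 [-5.69648821e-01  5.19358273e-01  1.62849069e+00 -8.88178420e-16
  9.93743694e-01  2.01901405e+00]
-1.643632862776788 [-5.69648821e-01  5.19358273e-01  1.62849069e+00 -4.44089210e-16
  9.93743694e-01  1.07398404e+00]
knob_grip [234.9 101.6] 0.93 [ 0.5705 -0.2238  0.042 ]
mark [265.  123.1] 0.82 [ 0.6041 -0.2268  0.023 ]
2.8583 [-5.85204082e-01  4.20264083e-01  1.36257508e+00 -9.60152325e-05
  1.35857414e+00 -1.13664038e+00]
```

View pics/w1.png

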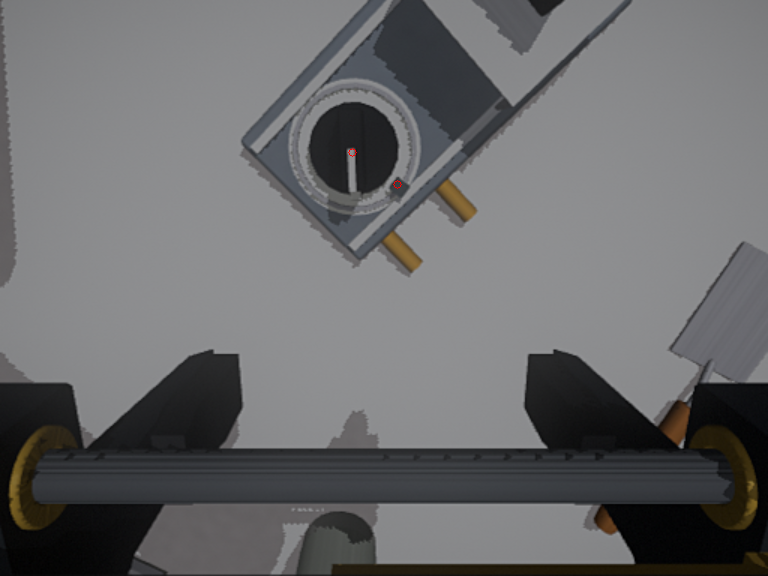

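```bash
python3 - <<'E'
from h import *
c=np.load("w1.npy",allow_pickle=True).item()
a=c["img"][45:150,185:300]
cv2.imwrite("pics/z2.png",cv2.convertScaleAbs(cv2.resize(a[:,:,::-1],None,fx=6,fy=5.7 if 0 else 5.5,interpolation=cv2.INTER_CUBIC),alpha=2.0))
E
```

```text
(no output)
```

View pics/z2.png

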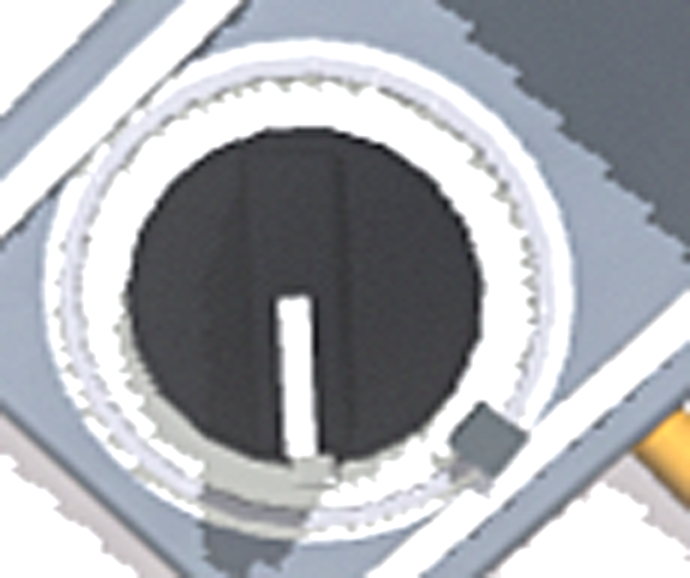

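```bash
python3 - <<'E'
from h import *
c=np.load("w1.npy",allow_pickle=True).item()
P=lambda x,y,z: onz(c,(185+x/6-.4,45+y/5.5-.4),z)[:2]
k=P(306,296,.024); k2=P(309,290,.016); t=P(487,440,.023); s0=P(294,297,.052); s1=P(302,458,.052); n=P(316,470,.021)
ang=lambda v:np.degrees(np.arctan2(v[1],v[0])).round(1)
print(k,k2,t,np.linalg.norm(t-k),ang(t-k),ang(t-k2)); print(s0,s1,ang(s1-s0),ang(s1-k),n,ang(n-k),np.linalg.norm(n-k))
# fit rail direction: hood
s=imaging.capture("side"); f=imaging.place_of("side","lock_grip")[0]["position"]; print(onz(s,f,.078))
W=cloud(s); m=(W[...,2]>.068)&(W[...,2]<.1)&(abs(W[...,0]-.6)<.08)&(abs(W[...,1]+.1)<.07); q=W[m]; print(len(q),np.nanmedian(q,0))
q=q[q[:,2]>.084]; print(len(q),q.mean(0)); u,sv,vt=np.linalg.svd(q[:,:2]-q[:,:2].mean(0),full_matrices=False);print(ang(vt[0]),np.ptp((q[:,:2]-q[:,:2].mean(0))@vt.T,axis=0))
E
```

```text
[ 0.56900772 -0.22195853] [ 0.56861769 -0.22122077] [ 0.60546541 -0.22765462] 0.03689998092289607 -8.9 -9.9
[ 0.56864207 -0.22169028] [ 0.58205249 -0.24215675] -56.8 -57.1 [ 0.58512612 -0.24637838] -56.6 0.029259734302432585Traceback (most recent call last):
  File "<stdin>", line 8, in <module>
IndexError: list index out of range
```

```bash
python3 - <<'E'
from h import *
k=np.array([.5692,-.2222]); phi=np.radians(90-56.8)
manip.goto([*k,.10],down(phi)); 
def st(s):
    x=monitor.get_state(); print(s,round(x["clock"],2),x["ee_pos"].round(4) if hasattr(x["ee_pos"],'round') else x["ee_pos"],np.round(x["contact_force"],1),np.round(x["moment"],2),round(x["grip_width"],4))
st("a"); manip.move_linear([*k,.028],velocity=.08); st("dn")
manip.gripper_close(20); st("grip")
for d in (24,47.7):
    manip.move_linear([*k,.028],down(phi+np.radians(d)),velocity=.15) if False else manip.goto([*k,.028],down(phi+np.radians(d))); st("turn")
manip.dwell(.2)
manip.let_go(); st("open"); manip.move_linear([*k,.10]); 
p2=phi+np.radians(47.7)
t=k+np.array([0.01,.03])-.073*np.array([-np.sin(p2),np.cos(p2)])
manip.goto([t[0],t[1],.21],down(p2))
c=imaging.capture("wrist"); np.save("w2.npy",c,allow_pickle=True); st("v"); save(c,"w2")
u,v=proj(c,[*k,.024]); print(u,v)
E
```

```text
a 3.54 [ 0.5703 -0.223   0.1012] [ 0.4 -1.2  1.2] [-0.02 -0.09  0.02] 0.0878
dn 4.59 [ 0.5697 -0.2225  0.0286] [ 0.4 -0.3 -0.4] [-0.02 -0.14 -0.  ] 0.088
grip 5.7 [ 0.5686 -0.2226  0.028 ] [-3.8 -2.6  2.5] [-0.37  0.54  0.  ] 0.0135
turn 6.18 [ 0.5685 -0.2227  0.028 ] [-4.9 -2.2  1.8] [-0.46  0.68  0.11] 0.014
turn 6.67 [ 0.5684 -0.2228  0.028 ] [-5.5 -4.   1.7] [-0.44  0.76  0.07] 0.0141
open 8.03 [ 0.5692 -0.2222  0.028 ] [ 0.8 -0.4  0.3] [ 0.   -0.14  0.01] 0.0882
v 9.32 [ 0.6491 -0.2033  0.2064] [-0.1 -0.2 -0.1] [ 0.03 -0.15 -0.01] 0.0882
220.00259080939298 86.20487548413364
```

View pics/w2.png

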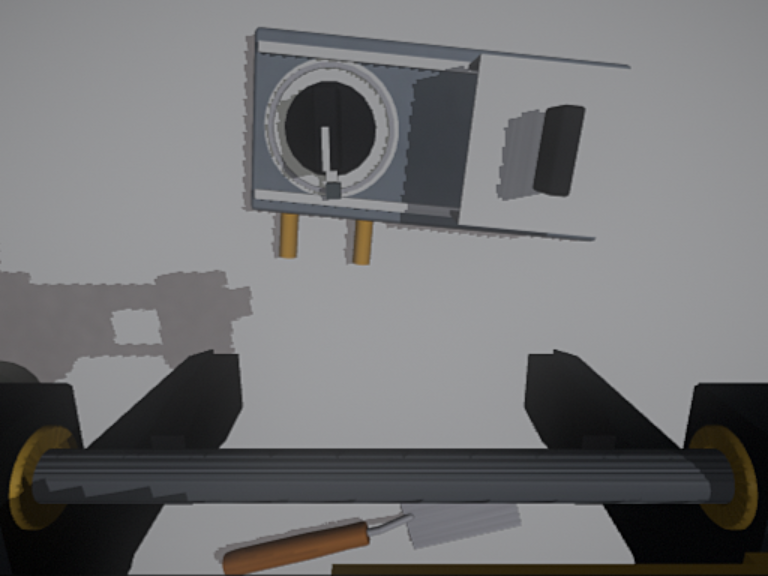

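```bash
python3 - <<'E'
from h import *
c=imaging.capture("wrist"); np.save("w2.npy",c,allow_pickle=True)
a=c["img"][30:145,165:280]
cv2.imwrite("pics/z3.png",cv2.convertScaleAbs(cv2.resize(a[:,:,::-1],None,fx=5,fy=5,interpolation=cv2.INTER_CUBIC),alpha=1.6))
a=c["img"][30:170,290:430]
cv2.imwrite("pics/z4.png",cv2.convertScaleAbs(cv2.resize(a[:,:,::-1],None,fx=4,fy=4,interpolation=cv2.INTER_CUBIC),alpha=1.2))
d=imaging.place_of("wrist","lock_grip"); print([(x["conf"],onz(c,x["position"],.078),x["position"]) for x in d[:2]])
W=cloud(c); m=(W[...,2]>.083)&(W[...,2]<.1)&(abs(W[...,0]-.6)<.08)&(abs(W[...,1]+.1)<.07); q=W[m]; print(len(q))
if len(q)>20:
    print(q.mean(0)); print(cv2.minAreaRect(q[:,:2].astype(np.float32)*1000))
for l in("knob_grip","mark"): print(l,[(x["conf"],onz(c,x["position"],H[l])) for x in imaging.place_of("wrist",l)[:2]])
E
```

```text
[(0.78, array([ 0.59906426, -0.10258028,  0.078     ]), [374.0, 100.8])]
1025
[ 0.59940895 -0.10347657  0.08673146]
((600.0392456054688, -102.92080688476562), (12.663047790527344, 43.917057037353516), 75.55011749267578)
knob_grip [(0.9, array([ 0.57029738, -0.2218544 ,  0.042     ]))]
mark [(0.86, array([ 0.60479508, -0.22657007,  0.023     ]))]
```

View pics/z3.png

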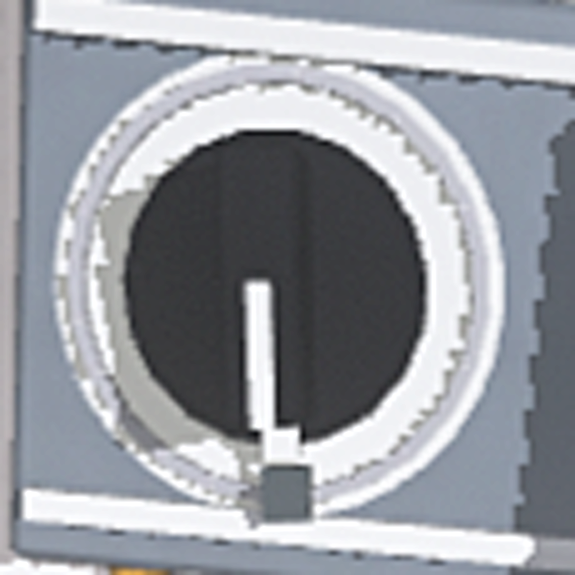

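View pics/z4.png

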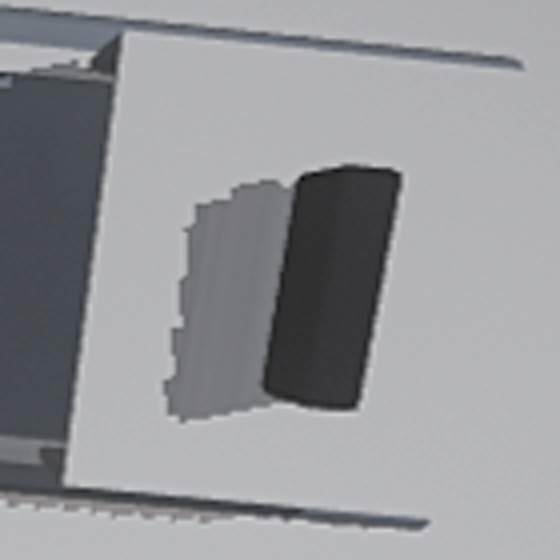

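```bash
python3 - <<'E'
from h import *
c=np.load("w2.npy",allow_pickle=True).item()
P=lambda x,y,z: onz(c,(165+(x+.5)/5-.5,30+(y+.5)/5-.5),z)[:2]
ang=lambda v:np.degrees(np.arctan2(v[1],v[0])).round(1)
k=P(277,286,.024);k2=P(280,284,.016);t=P(287,493,.023);n=P(283,442,.021);s0=P(257,282,.052);s1=P(263,430,.052)
g=P(282.5,442,.024)
print(k,k2,"tooth",t,ang(t-k),ang(t-k2),"nose",n,ang(n-k),"stripe",ang(s1-s0),ang(s1-k))
# projected check: nose/tooth lines
for a in(-7,-9,-11):
  r=np.radians(a); p=proj(c,[.569+.031*np.cos(r),-.222+.031*np.sin(r),.021]); print(a,(p-[165,30]+.5)*5-.5)
# fit disc ellipse by mask
f=c["img"].astype(int).sum(2)[30:145,165:280]; m=((f<150)).astype(np.uint8)
cs,_=cv2.findContours(m,0,1); b=max(cs,key=cv2.contourArea); print(cv2.fitEllipse(b), cv2.contourArea(b), P(*(np.array(cv2.fitEllipse(b)[0])*5+2),.024))
# housing direction from rail edges: upper rail lower edge pts
print("housing dir", ang(P(560,40,.02)-P(40,0,.02)), "perp to fin 75.5")
E
```

```text
[ 0.56856397 -0.22198112] [ 0.56805132 -0.2221015 ] tooth [ 0.60535806 -0.2271529 ] -8.0 -7.7 nose [ 0.5961228  -0.22636207] -9.0 stripe -8.5 -10.0
-7 [289.65912154 461.04811742]
-9 [283.90293358 461.16564795]
-11 [278.14081929 461.07864613]
((54.99259567260742, 55.36891174316406), (57.413108825683594, 60.83946990966797), 126.87361907958984) 2616.0 [ 0.56734512 -0.22175662]
housing dir 76.8 perp to fin 75.5
```

```bash
python3 - <<'E'
from h import *
th=np.radians(75.7); u=np.array([np.cos(th),np.sin(th)]); fin=np.array([.5992,-.1027]); o=down(th)
def st(s):
    x=monitor.get_state(); print(s,round(x["clock"],2),np.round(x["ee_pos"],4),np.round(x["contact_force"],1),np.round(x["moment"],2),round(x["grip_width"],4)); return x
manip.goto([*fin,.14],o); st("a"); manip.move_linear([*fin,.063],velocity=.08); st("dn")
manip.gripper_close(20); x=st("grip")
p0=np.array(x["ee_pos"])[:2]
s=0
while s<.1275:
    s+= .03 if s<.085 else .004
    p=fin-u*s; manip.move_linear([*p,.063],velocity=.06); manip.dwell(.05); x=st(f"s{s:.3f}")
    if abs(np.dot(np.array(x["contact_force"])[:2],u))>15: break
E
```

```text
a 10.11 [ 0.5995 -0.1029  0.1403] [ 1.1  0.6 -0.6] [ 0.03 -0.13  0.07] 0.0882
dn 11.22 [ 0.5997 -0.1028  0.0636] [-0.1 -0.3  0.5] [-0.   -0.16 -0.02] 0.0884
grip 12.36 [ 0.5992 -0.1027  0.063 ] [-0.2 -0.  -0.2] [ 0.01 -0.07 -0.04] 0.0121
s0.030 13.06 [ 0.5916 -0.1325  0.063 ] [-1.5 -2.6  0.9] [-0.25  0.03  0.02] 0.0119
s0.060 13.76 [ 0.5841 -0.1615  0.063 ] [-2.6 -1.6  0.7] [-0.21  0.18 -0.04] 0.0119
s0.090 14.46 [ 0.5766 -0.1906  0.063 ] [-3.5 -0.9  2. ] [-0.1   0.45 -0.07] 0.0119
s0.094 14.76 [ 0.5758 -0.1938  0.063 ] [-4.3  0.3  2.6] [-0.01  0.51 -0.03] 0.0117
s0.098 15.06 [ 0.5748 -0.1977  0.063 ] [-3.4  0.8  2.8] [ 0.24  0.55 -0.04] 0.0116
s0.102 15.36 [ 0.5738 -0.2017  0.063 ] [-5.   1.   3.1] [ 0.2   0.64 -0.02] 0.0123
s0.106 15.66 [ 0.5728 -0.2056  0.063 ] [-5.2  0.5  3.2] [ 0.17  0.64 -0.02] 0.0119
s0.110 15.96 [ 0.5718 -0.2095  0.063 ] [-5.1  0.4  3.9] [ 0.21  0.59 -0.02] 0.0119
s0.114 16.26 [ 0.5708 -0.2133  0.063 ] [-5.   0.6  3.3] [ 0.16  0.63 -0.07] 0.0119
s0.118 16.56 [ 0.5698 -0.2172  0.063 ] [-5.1  1.8  3.8] [0.25 0.68 0.  ] 0.0118
s0.122 16.86 [ 0.5688 -0.2211  0.063 ] [-5.   2.5  3. ] [ 0.21  0.67 -0.06] 0.0115
s0.126 17.16 [ 0.5683 -0.2229  0.0629] [-2.   8.9  5.3] [1.3  0.24 0.02] 0.0116
s0.130 17.46 [ 0.5683 -0.223   0.0629] [ 2.2 20.9  7.7] [ 3.4  -0.48 -0.06] 0.012
```

```bash
python3 - <<'E'
from h import *
th=np.radians(75.7); u=np.array([np.cos(th),np.sin(th)]); fin=np.array([.5992,-.1027])
p=fin-u*.1255
manip.move_linear([*p,.063],velocity=.05); x=monitor.get_state(); print(x["ee_pos"],x["contact_force"])
manip.let_go(); manip.move_linear([*p,.14],velocity=.1)
t=p+np.array([.08,.04]) 
manip.goto([t[0],t[1],.24],down(th))
for n in("wrist","side","scene"):
    c=imaging.capture(n); save(c,n+"9")
    d=imaging.place_of(n,"lock_grip"); print(n,[(x["conf"],onz(c,x["position"],.078).round(4)) for x in d[:2]])
    d=imaging.place_of(n,"spare_tip"); print(n,[(x["conf"],onz(c,x["position"],.021).round(4)) for x in d[:2]])
    W=cloud(c); m=(W[...,2]>.083)&(W[...,2]<.1)&(abs(W[...,0]-.57)<.06)&(abs(W[...,1]+.22)<.06); q=W[m]
    if len(q)>20: print(len(q),q.mean(0),cv2.minAreaRect(q[:,:2].astype(np.float32)*1000))
x=monitor.get_state(); print(x["clock"],x["contact_force"])
E
```

```text
[ 0.56833273 -0.22286513  0.06288886] [-1.81125607  6.0321749   4.6141657 ]
wrist [(0.77, array([ 0.5663, -0.2224,  0.078 ]))]
wrist []
800 [ 0.56900386 -0.22185047  0.0867487 ] ((568.9974365234375, -222.1847381591797), (12.161921501159668, 43.31614303588867), 75.22772216796875)
side [(0.83, array([ 0.5652, -0.2229,  0.078 ]))]
side [(0.82, array([0.6101, 0.1492, 0.021 ]))]
230 [ 0.56774963 -0.22404257  0.08789596] ((567.3876953125, -223.3637237548828), (12.208911895751953, 43.56795120239258), 75.45487976074219)
scene [(0.63, array([ 0.5671, -0.2218,  0.078 ]))]
scene [(0.56, array([0.6255, 0.1639, 0.021 ]))]
129 [ 0.57095826 -0.22303761  0.08683736] ((570.1010131835938, -222.7471160888672), (11.611525535583496, 44.13368606567383), 76.7170181274414)
20.8583 [-0.27416386 -0.12964413  1.21182405]
```

View pics/wrist9.png

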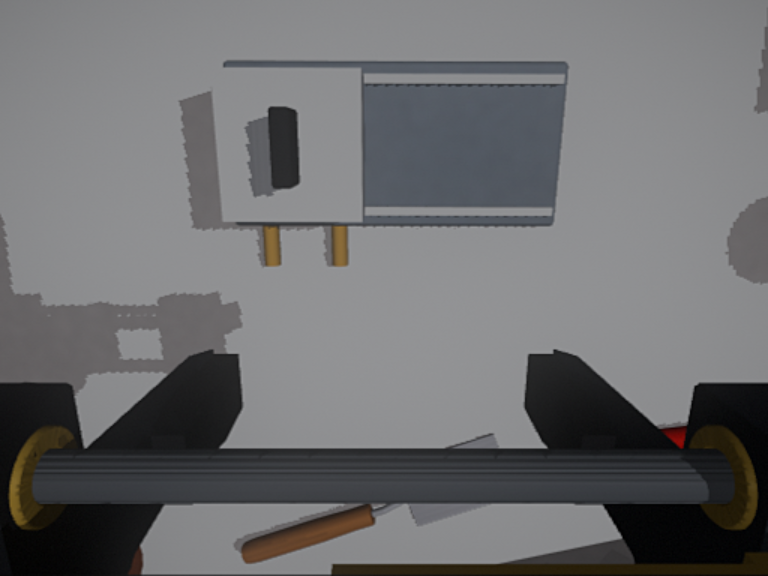

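View pics/side9.png

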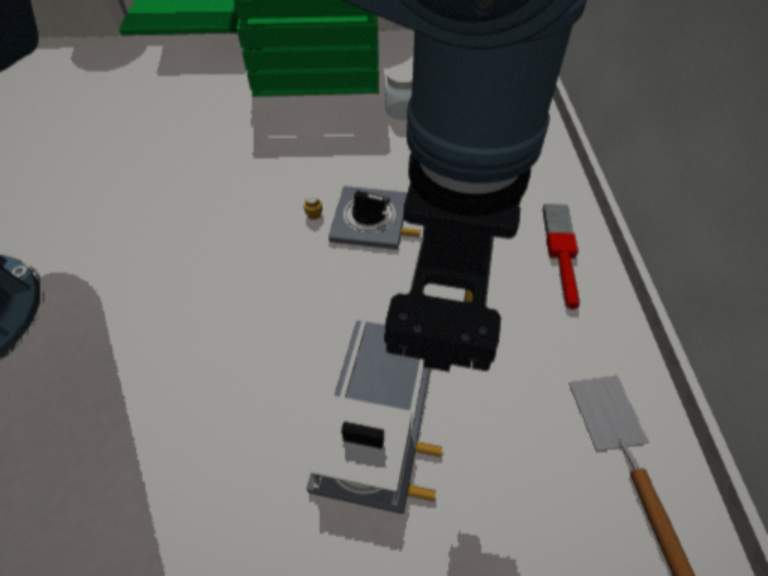

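```bash
python3 -c "
from h import *
job.finish_job()"
```

```text
the job is handed in; nothing more can be done
```

I turned the hooded regulator's knob about 48° counter-clockwise in one grasp until its nose faced the tooth. I then slid the lock hood over it to its stop, let go, and handed the job in at about 21 s. I never approached the second regulator.

- **Knob:** the wrist picture taken before the hood went over put the nose at −9.0° (its stripe at −8.5°) and the tooth at −8.0°. They agree to about 1°, which is as well as I could measure. With the hood on, I could not check the knob again.
- **Hood:** contact force rose to about 21 N once the hood stopped moving, which shows it hit the stop. Camera depth afterwards put the fin at (0.569, −0.222), within about 1–2 mm of the knob axis.
- **Disagreement:** the networks' direct hood readings scattered by 2–4 mm in x, and their readings of the second regulator's nose moved by 9–11 mm, in opposite directions in the two cameras. I put this down to detector error, partly from the arm blocking the view. In the side picture that knob looks unchanged.

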